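# Weigh the bracket from behind the tall prints

### The arm

A 6-joint arm with a two-finger parallel gripper is mounted at the origin on the work surface. World frame = base frame: x ahead of the robot, y to its left, z up, the work surface at z = 0. Lengths are in m, angles in rad, forces in N, time in s.
With the tool pointing down it reaches from about 0.35 to 0.725 m from the base axis. Payload 4.3 kg.
Tool frame: the origin (TCP) lies at the very end of the fingers, on their centre line; the grasp point (between the pads) lies 19 mm behind it; y points along the fingers, x is the direction in which the jaws open and shut, and the axes are right-handed (so a half turn about y gives the same grasp; the last joint's range is limited). The gripper opens to 85 mm and grips with 20 to 120 N. Pads are 22 mm wide; open, the fingers measure 114 mm over their backs; the gripper's body (76 mm by 85 mm) begins 54 mm behind the grasp point. The pads swing forward as they close: fully open they stand 13 mm farther back than shut.
Start: joints at [1.087, 0.377, 0.081, 1.274, 0, 1.46], TCP at [0.21, 0.535, 0.206] pointing down, gripper open.
Joint ranges: [-2.72, 2.72], [-0.84, 1.66], [-1.02, 1.22], [-1.77, 2.12], [-1.37, 1.28], [-3.14, 3.14]. Speed limits (rad/s): [2.57, 2.57, 3.14, 3.14, 3.14, 3.14].

### API

Orientations are given as a unit quaternion [w, x, y, z].
In Python, from cell import arm, vision gives the robot as it stands. The module is installed in compiled form; this text tells all that it offers.
- The arm moves only by the tool servo_tool, never from a script. Its argument "steps" is a list of rows, each a list of 5 numbers: the shift along the tool's x, y, z in m, then the turn about the tool's y in degrees, then the finger opening in m, from 0 to 0.0854. A call has 1 to 20 rows; each row is the pose to reach, as a shift and turn from the pose commanded when the call began, along the tool's axes at that moment; what a row does not reach only later rows make up. A row lasts 1/8 s, in which the tool goes at most 62.5 mm and 10.7 degrees, less where a joint would pass 70% of its speed; a pose out of reach is approached as far as the arm can. A call with a gripper value outside its range is refused whole. The fingers move at their own pace and stop on an object; "squeeze" is the grip in N (left out, the last holds). Time passes only in rows, so rows that repeat a pose let the fingers close. It gives the time, the measured TCP pose, the force and the opening at its end, in the units of the state.
- arm.read_state(): the state, without advancing time (a new reading comes with each control period).
- vision.get_image(name): name is "scene" or "top" or "wrist"; returns (picture, depth): 480x640x3 uint8, red, green, blue; 480x640 float32, m along the optical axis (not along the pixel's ray), 0 where there is no reading.
- vision.camera_info(name): a dict with "mtx" (3x3 intrinsics, pixels), "R" (3x3) and "t" (3): a world point X has camera coordinates R X + t; the wrist camera has in their place "mount" (4x4, takes a point from camera to tool coordinates, whose origin is the TCP and whose axes are the tool frame's). Camera axes: x right, y down, z forward; pixel columns grow to the right and rows downward; lengths in m; the calibration is good to about 2 mm. A picture is of the moment at which its call begins: read the wrist's pose just before it. camera_info takes no time and is no camera call.
- arm.sign_off(): hands the job in, once; it reports no verdict.
The state is a dict: "clock": time; "joint_pos": joint angles; "joint_vel": joint speeds; "joint_torque": joint torques, N m; "eef_pos": TCP position; "tcp_rot": TCP orientation; "contact_force": force on the tool from outside, world axes, zero at the start; "ft_torque": the same for the moment, N m; "width": opening from 0.0 (shut) to 1.0 (fully open).
Only numpy, scipy, OpenCV 4.12 (cv2) and the standard library are available. Lean on these libraries where they do the work, as an engineer would, in place of code of your own. Each camera call takes 0.05 s, during which the arm holds its last target. There are 200 camera calls.

### The job

The low bracket on the build plate has to be weighed, but three tall prints stand in front of it: first move all three into the round tub so that they stand there upright together, then set the bracket flat on the middle of the scale's pan while they wait. After that put each tall print back upright on the very spot of the plate where it stood at the start, leaving the bracket on the pan, and let none of the four fall over.

Things in the scene. Friction and masses are not known exactly. Their poses are not given: they have to be found in the camera images.
- plate: Black square build plate, 220 x 220 mm, on a low stand, fixed; its flat top is 20 mm above the bench. Origin: under the plate's centre, at bench height; x away from the robot, y to the left along its edges (turned by up to 0.15 rad). The four orange prints stand loose on it. Besides them only a flat white scraper (6 mm thick) lies along its far edge.
- column: Tall orange print: a ribbed column, 140 mm high, on a thin round foot (50 mm across, 3 mm thick); it tapers from 45 mm at the foot to a plain straight neck 29 mm across from 85 mm up to the top. About 90 g. Origin: centre of its underside, z up.
- tube: Tall orange print: a plain straight cylinder, 40 mm across and 122 mm high, with a wide dark mark in its top. About 110 g. Origin: centre of its underside, z up.
- bobbin: Tall orange print: a bobbin 130 mm high, both ends 44 mm across, with a 26 mm waist; the upper end is a straight cylinder from 83 mm up to the top. About 100 g. Origin: centre of its underside, z up.
- bracket: Low orange print behind the three tall ones: a flange plate 34 mm (its x) by 60 mm (its y), 8 mm thick, with a round boss 34 mm across in its middle, 28 mm high in all. About 50 g. Grip it across the 34 mm, along its x. Origin: centre of its underside, z up.
- tub: Round grey open tub, fixed, to the left or right of the plate: 170 mm across, inside 156 mm across at the floor, rim 35 mm high, floor 5 mm above the bench. Origin: centre of its underside. The three tall prints fit in as a triangular cluster, each about 40 mm from the centre.
- scale: White bench scale, fixed, on the other side of the plate: housing 185 x 150 mm and 42 mm high, with a round steel pan 124 mm across, whose flat top is 55 mm above the bench and does not give. Origin: at bench height under the centre of the pan; the display is on its -x side.
Mind the look-alikes: they are no part of the job. Leave any black or pink look-alike of the bracket alone.

How it is judged:
By the outcome, as a careful person would: the job done as asked, in the order asked, and still so for the second after the job is handed in, with the robot touching nothing.
It also fails if it takes over 141 s, if anything falls off the work surface, if the arm or the gripper's body presses on something with over 40 N, if the wrist force passes 120 N, or if a joint passes its speed limit or range.

## Working session

There is one attempt and no reset: what is moved stays moved. The work goes in short steps, Python scripts to look and compute and a tool call to move; the robot and the scene stay as the last step left them, time stands still between calls to the robot, and variables do not carry over. Pictures are saved under pics/ and viewed, about 12 in all and at most 16, crops included, and the job is handed in when it is done.

Besides the shell and the picture viewer there is one more tool, called after "Request:" as a command line: name --pt "numbers of a row" for each row, then --argument value for the rest. servo_tool: Moves the arm, as the interface text tells. Its arguments: {"type":"object","properties":{"steps":{"type":"array","items":{"type":"array","items":{"type":"number"}}},"squeeze":{"type":"number"}},"required":["steps"]}

```bash
mkdir -p pics; python3 - <<'E'
from cell import arm, vision
import cv2, numpy as np
for n in ("scene","top"):
    p,d=vision.get_image(n); cv2.imwrite(f"pics/{n}0.png",p[:,:,::-1]); np.savez(f"pics/{n}0.npz",p=p,d=d)
    c=vision.camera_info(n); print(n,c)
print(vision.camera_info("wrist"))
print(arm.read_state())
E
```

```text
scene {'mtx': array([[450.82151517,   0.        , 317.41273117],
       [  0.        , 450.82151517, 246.35582566],
       [  0.        ,   0.        ,   1.        ]]), 'R': array([[ 0.49000774,  0.87170847,  0.00409234],
       [ 0.60449334, -0.33640991, -0.72209153],
       [-0.6280766 ,  0.35630423, -0.69178543]]), 't': array([-0.2944091 , -0.30777188,  1.31766629])}
top {'mtx': array([[520.92380537,   0.        , 314.67309499],
       [  0.        , 520.92380537, 240.42063435],
       [  0.        ,   0.        ,   1.        ]]), 'R': array([[ 0.01273705, -0.99991427, -0.00303549],
       [-0.97899979, -0.01185282, -0.20351639],
       [ 0.20346297,  0.00556394, -0.97906683]]), 't': array([0.00309452, 0.61659528, 0.99760709])}
{'mtx': array([[381.58781673,   0.        , 320.7649774 ],
       [  0.        , 381.58781673, 238.58416712],
       [  0.        ,   0.        ,   1.        ]]), 'mount': array([[ 9.99999872e-01, -4.54404049e-04, -2.23924559e-04,
         4.34276226e-04],
       [ 8.84444749e-05, -2.78633372e-01,  9.60397541e-01,
        -1.68217850e-01],
       [-4.98801386e-04, -9.60397437e-01, -2.78633296e-01,
         7.11303347e-02],
       [ 0.00000000e+00,  0.00000000e+00,  0.00000000e+00,
         1.00000000e+00]])}
{'clock': 0.1, 'joint_pos': array([ 1.08671545e+00,  3.78009824e-01,  7.97817917e-02,  1.27442685e+00,
       -9.42096520e-06,  1.46049143e+00]), 'joint_vel': array([ 0.00140455, -0.00177342,  0.00249536,  0.0022886 ,  0.00285197,
        0.00027673]), 'joint_torque': array([ 4.82305240e-04, -4.64696145e+01,  2.70582354e+01,  1.19944711e-02,
       -1.39787594e-04,  1.54395600e-06]), 'eef_pos': array([0.20965253, 0.53473053, 0.20475169]), 'tcp_rot': array([-0.58388319,  0.58450549,  0.39781367, -0.39897122]), 'contact_force': array([ 0.6509049 ,  0.01047186, -0.52479327]), 'ft_torque': array([-0.0005821 , -0.02234224,  0.02312323]), 'width': 0.9996295811730537}
```

View pics/scene0.png

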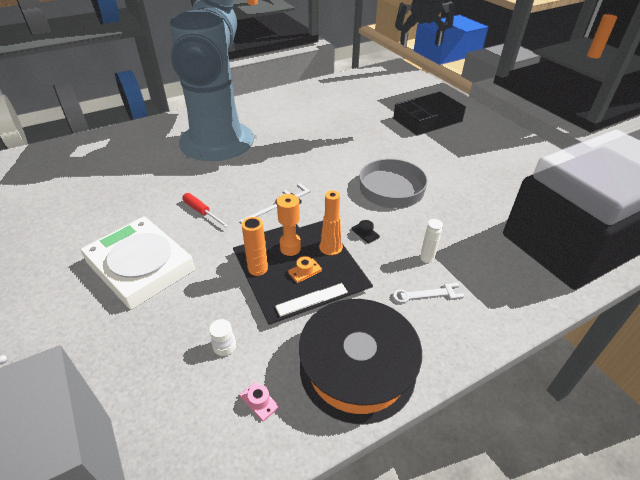

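View pics/top0.png

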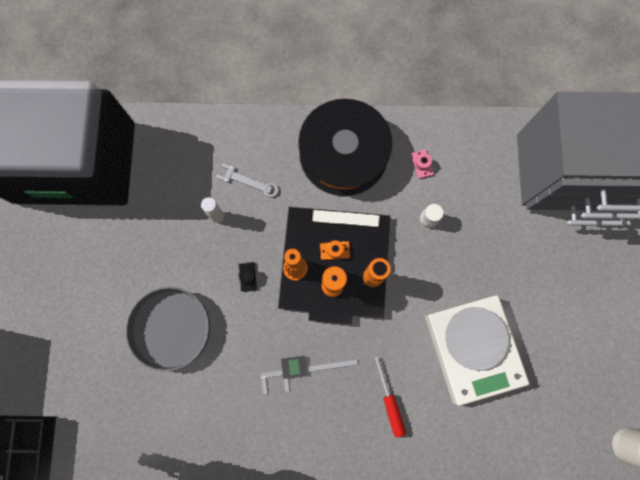

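Scene view: column (332,225), bobbin (289,225), tube (255,245), bracket (305,268). The tub (393,183) is to the left of the plate and the scale (138,262) to the right. The top view agrees: column top (292,257), bobbin top (334,275), tube top (379,267), bracket (336,250), tub (169,329), pan (478,339). The black (248,277) and pink (423,163) ones are decoys.

```bash
cat > h.py <<'E'
import numpy as np, cv2
from cell import arm, vision
def rays(name,uv):
    c=vision.camera_info(name); uv=np.atleast_2d(uv).astype(float)
    r=np.c_[uv,np.ones(len(uv))]@np.linalg.inv(c["mtx"]).T
    return -c["R"].T@c["t"], r@c["R"]
def onplane(name,uv,z):
    o,r=rays(name,uv); return (o+r*((z-o[2])/r[:,2])[:,None])[:,:2]
def cloud(name,d):
    c=vision.camera_info(name); v,u=np.mgrid[:480,:640]
    K=c["mtx"]; P=np.stack([(u-K[0,2])/K[0,0]*d,(v-K[1,2])/K[1,1]*d,d],-1)
    return (P-c["t"])@c["R"]
def circ(p):
    A=np.c_[2*p,np.ones(len(p))]; s=np.linalg.lstsq(A,(p**2).sum(1),rcond=None)[0]
    return s[:2],np.sqrt(s[2]+s[0]**2+s[1]**2)
def orange(p):
    h=cv2.cvtColor(p,cv2.COLOR_RGB2HSV); return (h[...,0]>5)&(h[...,0]<22)&(h[...,1]>150)&(h[...,2]>60)
E
python3 - <<'E'
from h import *
f=np.load("pics/top0.npz");p,d=f["p"],f["d"];W=cloud("top",d)
o=orange(p)
def outline(mask): 
    cs=cv2.findContours(mask.astype(np.uint8),0,1)[0]; c=max(cs,key=cv2.contourArea);return c
for n,z,(u,v) in (("column",.16,(292,257)),("bobbin",.15,(334,275)),("tube",.142,(379,267))):
    m=(abs(W[...,2]-z)<.012); m2=np.zeros_like(m); m2[v-25:v+25,u-25:u+25]=1
    c=outline(m&m2); h=cv2.convexHull(c)[:,0]
    print(n,circ(onplane("top",h,z)),len(h), np.median(W[m&m2],0))
# pan
m=(abs(W[...,2]-.055)<.006); m[:, :420]=0; m[:,540:]=0;m[:290]=0;m[400:]=0
c=outline(m);print("pan",circ(onplane("top",cv2.convexHull(c)[:,0],.055)))
m=(abs(W[...,2]-.035)<.008);m[:,:110]=0;m[:,230:]=0;m[:270]=0;m[390:]=0
c=outline(m);print("tub",circ(onplane("top",cv2.convexHull(c)[:,0],.035)))
m=(abs(W[...,2]-.033)<.03)&o; m[:235]=0;m[262:]=0;m[:,:316]=0;m[:,356:]=0
c=outline(m);print("br rect px",cv2.minAreaRect(c))
r=cv2.boxPoints(cv2.minAreaRect(c));print(onplane("top",r,.028), [np.median(W[m&(W[...,2]>a)&(W[...,2]<b)],0) for a,b in((.02,.036),(.04,.055))])
hsv=cv2.cvtColor(p,cv2.COLOR_RGB2HSV)
m=(p.max(2)<45); m[:200]=0;m[330:]=0;m[:,:270]=0;m[:,400:]=0
c=outline(m);R=cv2.minAreaRect(onplane("top",cv2.convexHull(c)[:,0],.02).astype(np.float32));print("plate",R)
ap=cv2.approxPolyDP(cv2.convexHull(c),6,True)[:,0];print(ap.tolist(),onplane("top",ap,.02))
big=cv2.resize(p[200:330,270:400],None,fx=4,fy=4,interpolation=cv2.INTER_CUBIC);big2=p=cv2.resize(p[285:410,420:540],None,fx=3,fy=3)
cv2.imwrite("pics/crop1.png",big[:,:,::-1])
E
```

```text
column (array([0.56511907, 0.05165801]), np.float64(0.014686407220448264)) 16 [0.5650569  0.05145978 0.15924428]
bobbin (array([ 0.52786929, -0.02592114]), np.float64(0.021824926699617983)) 18 [ 0.52820946 -0.02615164  0.14941989]
tube (array([ 0.54790924, -0.10980055]), np.float64(0.02006611634652206)) 17 [ 0.54768438 -0.11005156  0.14149357]
pan (array([ 0.42580927, -0.31047527]), np.float64(0.061624634366855426))
tub (array([0.43778827, 0.30840818]), np.float64(0.0844569961216116))
br rect px ((334.0, 249.5), (19.0, 30.0), 90.0)
[[ 0.62488361  0.00185408]
 [ 0.62564836 -0.06132473]
 [ 0.58507338 -0.06129754]
 [ 0.58430719  0.00140582]] [array([ 0.60108842, -0.02796963,  0.02685465]), array([ 0.60279368, -0.03114798,  0.04731424])]
plate ((0.5725857019424438, -0.03242308646440506), (0.2156456559896469, 0.23430481553077698), 85.67792510986328)
[[290, 208], [388, 217], [382, 312], [340, 322], [280, 307]] [[ 0.69607893  0.06495382]
 [ 0.67864261 -0.14532735]
 [ 0.47645811 -0.12974971]
 [ 0.45496854 -0.04321473]
 [ 0.48408444  0.08089046]]
```

View pics/crop1.png

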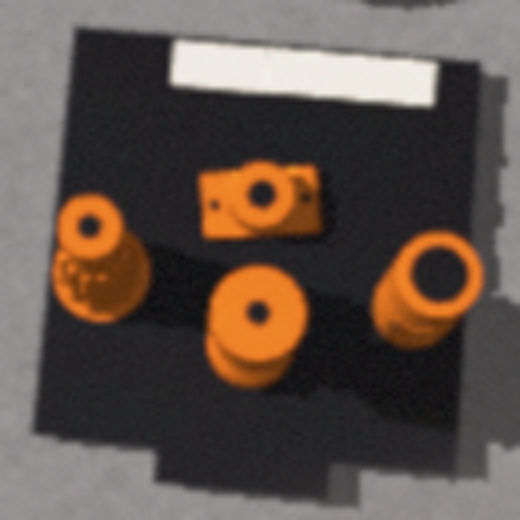

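Crop: all four stand clear; the bracket (boss at crop 263,190) is turned only slightly. The circle fits match the nominal radii. Column (0.565,0.052), bobbin (0.528,-0.026), tube (0.548,-0.110), pan (0.426,-0.310), tub (0.438,0.308).

```bash
cat >> h.py <<'E'
from scipy.spatial.transform import Rotation as Ro
def pose():
    s=arm.read_state(); q=s["tcp_rot"]; return s, s["eef_pos"], Ro.from_quat(q[[1,2,3,0]]).as_matrix()
def plan(*targets):
    s,p,R=pose(); print("clk",round(s["clock"],2),"tcp",p.round(4),"w",round(s["width"],3),"F",s["contact_force"].round(1),"toolx yaw",round(np.degrees(np.arctan2(R[1,0],R[0,0])),2),"q",s["joint_pos"].round(2))
    for t in targets: print("  ",t,"-> shift",((np.array(t)-p)@R).round(4))
    return R
E
python3 -c "
from h import *
print(plan((.565,.0515,.205)).round(3))"
```

```text
clk 0.1 tcp [0.2097 0.5347 0.2048] w 1.0 F [ 0.7  0.  -0.5] toolx yaw 68.58 q [ 1.09  0.38  0.08  1.27 -0.    1.46]
   (0.565, 0.0515, 0.205) -> shift [-3.201e-01  2.000e-04 -5.073e-01]
[[ 0.365 -0.001 -0.931]
 [ 0.931 -0.002  0.365]
 [-0.002 -1.     0.   ]]
```

Request:
servo_tool --pt "-0.02 0 -0.032 8 0.085" --pt "-0.05 0 -0.08 17 0.06" --pt "-0.08 0 -0.13 26 0.06" --pt "-0.11 0 -0.175 35 0.06" --pt "-0.14 0 -0.22 44 0.06" --pt "-0.17 0 -0.27 53 0.06" --pt "-0.2 0 -0.32 62 0.06" --pt "-0.23 0 -0.365 68.5 0.06" --pt "-0.26 0 -0.41 68.5 0.06" --pt "-0.29 0 -0.46 68.5 0.06" --pt "-0.31 0 -0.49 68.5 0.06" --pt "-0.32 0 -0.507 68.5 0.06" --pt "-0.32 0 -0.507 68.5 0.06" --pt "-0.32 0 -0.507 68.5 0.06" --squeeze 25

```text
clock: 1.85
eef_pos: [0.5643, 0.0535, 0.2056]
tcp_rot: [0.707, -0.707, -0.001, 0.001]
contact_force: [-0.6, -0.1, 0.5]
width: 0.705
```

```bash
python3 -c "
from h import *
p,d=vision.get_image('wrist');cv2.imwrite('pics/w1.png',p[:,:,::-1])
plan((.565,.0515,.205),(.565,.0515,.118))"
```

```text
clk 1.9 tcp [0.5643 0.0537 0.2057] w 0.702 F [ 0.6  0.4 -0.3] toolx yaw 0.18 q [-0.02  0.36  0.06  1.27  0.    1.55]
   (0.565, 0.0515, 0.205) -> shift [ 0.0007  0.0007 -0.0022]
   (0.565, 0.0515, 0.118) -> shift [ 0.0008  0.0877 -0.0022]
```

View pics/w1.png

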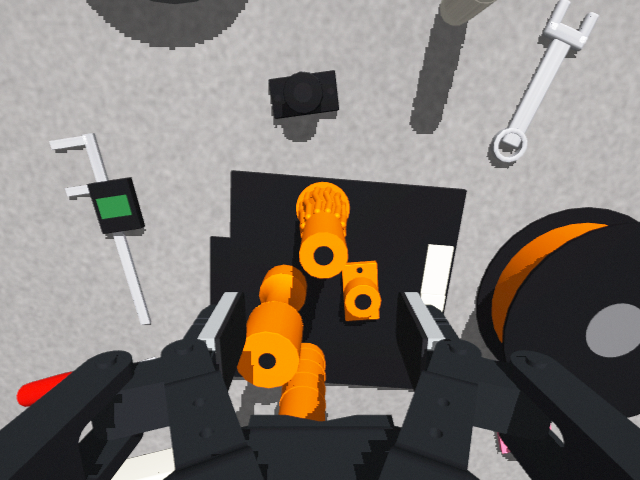

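Wrist view: the column top (323,255) lies centred between the jaws and where the TCP projection says; fingers clear the bobbin (267,350).

Request:
servo_tool --pt "0.001 0.01 -0.002 0 0.06" --pt "0.001 0.03 -0.002 0 0.06" --pt "0.001 0.055 -0.002 0 0.06" --pt "0.001 0.075 -0.002 0 0.06" --pt "0.001 0.088 -0.002 0 0.06" --pt "0.001 0.088 -0.002 0 0.06" --pt "0.001 0.088 -0.002 0 0.036" --pt "0.001 0.088 -0.002 0 0.036" --pt "0.001 0.088 -0.002 0 0.02" --pt "0.001 0.088 -0.002 0 0.02" --pt "0.001 0.088 -0.002 0 0.02" --pt "0.001 0.088 -0.002 0 0.02" --squeeze 25

```text
clock: 3.4
eef_pos: [0.5667, 0.0503, 0.1186]
tcp_rot: [0.707, -0.707, -0.001, -0.0]
contact_force: [-1.5, -0.7, 6.2]
width: 0.326
```

```bash
python3 -c "
from h import *
_,p,_=pose();z=p[2]
plan((.438,.346,z+.06),(.438,.346,z-.015))"
```

```text
clk 3.4 tcp [0.5667 0.0503 0.1186] w 0.326 F [-1.5 -0.7  6.2] toolx yaw 0.08 q [-0.02  0.4  -0.11  1.06  0.    1.55]
   (0.438, 0.346, np.float64(0.17856688388393216)) -> shift [-0.1282 -0.0602  0.2959]
   (0.438, 0.346, np.float64(0.10356688388393216)) -> shift [-0.1284  0.0148  0.2959]
```

Request:
servo_tool --pt "0 -0.006 0 0 0.02" --pt "0 -0.02 0 0 0.02" --pt "0 -0.04 0 0 0.02" --pt "-0.003 -0.055 0.007 0 0.02" --pt "-0.011 -0.06 0.025 0 0.02" --pt "-0.024 -0.06 0.055 0 0.02" --pt "-0.039 -0.06 0.09 0 0.02" --pt "-0.054 -0.06 0.125 0 0.02" --pt "-0.069 -0.06 0.16 0 0.02" --pt "-0.084 -0.06 0.195 0 0.02" --pt "-0.099 -0.06 0.23 0 0.02" --pt "-0.113 -0.06 0.262 0 0.02" --pt "-0.123 -0.06 0.284 0 0.02" --pt "-0.128 -0.06 0.294 0 0.02" --pt "-0.1284 -0.06 0.296 0 0.02" --pt "-0.1284 -0.06 0.296 0 0.02"

```text
clock: 5.4
eef_pos: [0.4374, 0.3457, 0.1775]
tcp_rot: [-0.707, 0.707, 0.0, -0.0]
contact_force: [0.7, 0.2, -0.7]
width: 0.324
```

```bash
python3 -c "
from h import *
_,p,_=pose();z=p[2]
p,d=vision.get_image('wrist');cv2.imwrite('pics/w2.png',p[:,:,::-1])
plan((.438,.346,.1186),(.438,.346,.1045))"
```

```text
clk 5.45 tcp [0.4376 0.3454 0.1776] w 0.326 F [ 0.4  0.  -0.2] toolx yaw 0.02 q [ 0.55  0.35 -0.03  1.19 -0.    2.13]
   (0.438, 0.346, 0.1186) -> shift [0.0004 0.059  0.0006]
   (0.438, 0.346, 0.1045) -> shift [0.0004 0.0731 0.0006]
```

View pics/w2.png

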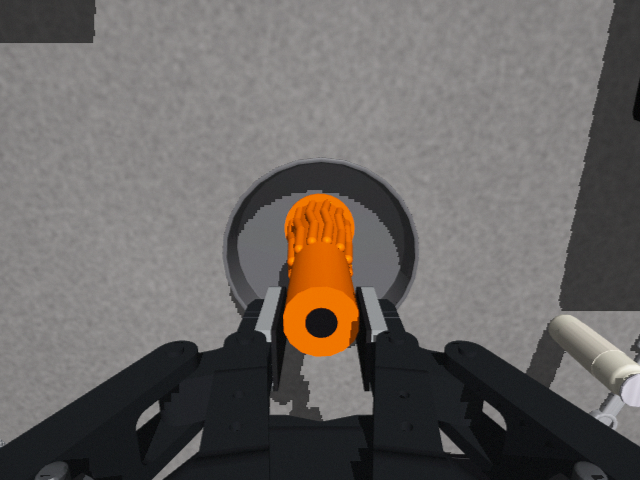

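Column held upright over the tub, foot (320,225) well inside the rim (outline centre 320,250). Lower in steps and release.

Request:
servo_tool --pt "0 0.015 0.001 0 0.02" --pt "0 0.035 0.001 0 0.02" --pt "0 0.05 0.001 0 0.02" --pt "0 0.06 0.001 0 0.02" --pt "0 0.067 0.001 0 0.02" --pt "0 0.07 0.001 0 0.02" --pt "0 0.0725 0.001 0 0.02" --pt "0 0.0725 0.001 0 0.02"

```text
clock: 6.45
eef_pos: [0.4374, 0.3472, 0.1053]
tcp_rot: [0.707, -0.707, -0.001, 0.0]
contact_force: [0.5, 0.1, -0.9]
width: 0.328
```

```bash
python3 -c "
from h import *
plan()"
```

```text
clk 6.45 tcp [0.4374 0.3472 0.1053] w 0.328 F [ 0.5  0.1 -0.9] toolx yaw 0.09 q [ 0.56  0.39 -0.16  1.02  0.    2.13]
```

Request:
servo_tool --pt "0 0.001 0 0 0.02" --pt "0 0.002 0 0 0.02" --pt "0 0.002 0 0 0.02"

```text
clock: 6.82
eef_pos: [0.4375, 0.3474, 0.1036]
tcp_rot: [0.707, -0.707, -0.001, 0.0]
contact_force: [-1.1, -0.2, 2.8]
width: 0.325
```

Request:
servo_tool --pt "0 0 0 0 0.034" --pt "0 0 0 0 0.042" --pt "0 0 0 0 0.055" --pt "0 0 0 0 0.065" --pt "0 0 0 0 0.065" --pt "0 -0.02 0 0 0.065" --pt "0 -0.05 0 0 0.07" --pt "0 -0.08 0 0 0.07" --pt "0 -0.1 0 0 0.07" --pt "0 -0.1 0 0 0.07"

```text
clock: 8.07
eef_pos: [0.4385, 0.3479, 0.2048]
tcp_rot: [0.708, -0.706, -0.002, -0.001]
contact_force: [-0.0, 1.1, -0.2]
width: 0.821
```

```bash
python3 -c "
from h import *
plan((.528,-.026,.205))
p,d=vision.get_image('wrist');cv2.imwrite('pics/w3.png',p[:,:,::-1])
s,P,R=pose();c=vision.camera_info('wrist');K=c['mtx'];M=c['mount']
v,u=np.mgrid[:480,:640];Q=np.stack([(u-K[0,2])/K[0,0]*d,(v-K[1,2])/K[1,1]*d,d],-1)@M[:3,:3].T+M[:3,3]
Wd=Q@R.T+P; m=orange(p)&(Wd[...,2]>.135)&(v<420)&(d>.05); print(m.sum(),Wd[m].min(0),Wd[m].max(0))
"
```

```text
clk 8.07 tcp [0.4385 0.3479 0.2048] w 0.821 F [-0.   1.1 -0.2] toolx yaw 0.08 q [0.56 0.34 0.03 1.25 0.   2.13]
   (0.528, -0.026, 0.205) -> shift [ 0.089  -0.0007 -0.374 ]
1462 [0.42083398 0.33484993 0.13500972] [0.4490376  0.36368511 0.14581045]
```

Request:
servo_tool --pt "0.009 0 -0.04 0 0.07" --pt "0.021 0 -0.09 0 0.07" --pt "0.034 0 -0.145 0 0.07" --pt "0.047 0 -0.2 0 0.07" --pt "0.06 0 -0.255 0 0.07" --pt "0.072 0 -0.305 0 0.07" --pt "0.082 0 -0.345 0 0.07" --pt "0.088 0 -0.368 0 0.07" --pt "0.089 0 -0.374 0 0.07" --pt "0.089 0 -0.374 0 0.07" --pt "0.089 0 -0.374 0 0.07"

```text
clock: 9.5
eef_pos: [0.5264, -0.0257, 0.2028]
tcp_rot: [0.707, -0.707, -0.001, 0.001]
contact_force: [-0.2, 0.8, 0.2]
width: 0.818
```

```bash
python3 -c "
from h import *
plan((.528,-.026,.110))
"
```

```text
clk 9.5 tcp [ 0.5264 -0.0257  0.2028] w 0.818 F [-0.2  0.8  0.2] toolx yaw 0.16 q [-0.17  0.28 -0.06  1.23  0.    1.4 ]
   (0.528, -0.026, 0.11) -> shift [ 0.0017  0.0928 -0.0004]
```

Request:
servo_tool --pt "0.001 0.01 0 0 0.07" --pt "0.0015 0.03 0 0 0.07" --pt "0.0015 0.055 0 0 0.07" --pt "0.0015 0.078 0 0 0.07" --pt "0.0015 0.09 0 0 0.07" --pt "0.0015 0.093 0 0 0.07" --pt "0.0015 0.093 0 0 0.055" --pt "0.0015 0.093 0 0 0.05" --pt "0.0015 0.093 0 0 0.035" --pt "0.0015 0.093 0 0 0.035" --pt "0.0015 0.093 0 0 0.035" --pt "0.0015 0.093 0 0 0.035"

```text
clock: 11.0
eef_pos: [0.5292, -0.027, 0.1112]
tcp_rot: [-0.707, 0.707, 0.001, 0.0]
contact_force: [-1.3, 0.4, 6.5]
width: 0.497
```

```bash
python3 -c "
from h import *
_,p,_=pose();z=p[2]
plan((.396,.288,z+.06),(.396,.288,z-.015))"
```

```text
clk 11.0 tcp [ 0.5292 -0.027   0.1112] w 0.497 F [-1.3  0.4  6.5] toolx yaw 0.07 q [-0.17  0.33 -0.23  1.    0.    1.4 ]
   (0.396, 0.288, np.float64(0.1711506985417333)) -> shift [-0.1326 -0.0604  0.3151]
   (0.396, 0.288, np.float64(0.09615069854173329)) -> shift [-0.1328  0.0146  0.3151]
```

Request:
servo_tool --pt "0 -0.006 0 0 0.035" --pt "0 -0.02 0 0 0.035" --pt "0 -0.04 0 0 0.035" --pt "-0.003 -0.055 0.007 0 0.035" --pt "-0.011 -0.06 0.026 0 0.035" --pt "-0.025 -0.06 0.06 0 0.035" --pt "-0.041 -0.06 0.097 0 0.035" --pt "-0.057 -0.06 0.135 0 0.035" --pt "-0.073 -0.06 0.173 0 0.035" --pt "-0.089 -0.06 0.211 0 0.035" --pt "-0.104 -0.06 0.247 0 0.035" --pt "-0.118 -0.06 0.28 0 0.035" --pt "-0.128 -0.06 0.303 0 0.035" --pt "-0.132 -0.06 0.313 0 0.035" --pt "-0.1328 -0.06 0.315 0 0.035" --pt "-0.1328 -0.06 0.315 0 0.035"

```text
clock: 13.0
eef_pos: [0.395, 0.2876, 0.17]
tcp_rot: [-0.707, 0.707, 0.0, -0.0]
contact_force: [0.3, 0.2, -0.8]
width: 0.5
```

```bash
python3 -c "
from h import *
plan((.396,.288,.097))"
```

```text
clk 13.0 tcp [0.395  0.2876 0.17  ] w 0.5 F [ 0.3  0.2 -0.8] toolx yaw 0.05 q [ 0.5   0.22 -0.23  1.12 -0.    2.07]
   (0.396, 0.288, 0.097) -> shift [0.001  0.073  0.0005]
```

Request:
servo_tool --pt "0 0.015 0 0 0.035" --pt "0 0.035 0 0 0.035" --pt "0 0.05 0 0 0.035" --pt "0 0.06 0 0 0.035" --pt "0 0.067 0 0 0.035" --pt "0 0.071 0 0 0.035" --pt "0 0.0735 0 0 0.035" --pt "0 0.0745 0 0 0.035" --pt "0 0.0745 0 0 0.035"

```text
clock: 14.12
eef_pos: [0.3954, 0.2884, 0.0962]
tcp_rot: [0.707, -0.707, -0.001, 0.0]
contact_force: [-0.9, 0.3, 3.8]
width: 0.502
```

Request:
servo_tool --pt "0 0 0 0 0.047" --pt "0 0 0 0 0.055" --pt "0 0 0 0 0.065" --pt "0 0 0 0 0.068" --pt "0 -0.02 0 0 0.068" --pt "0 -0.05 0 0 0.068" --pt "0 -0.085 0 0 0.068" --pt "0 -0.105 0 0 0.068" --pt "0 -0.105 0 0 0.068" --pt "0 -0.105 0 0 0.068"

```text
clock: 15.38
eef_pos: [0.3946, 0.2878, 0.1996]
tcp_rot: [-0.707, 0.707, 0.0, -0.001]
contact_force: [0.7, 0.7, -0.0]
width: 0.798
```

```bash
python3 -c "
from h import *
plan((.548,-.110,.2))"
```

```text
clk 15.38 tcp [0.3946 0.2878 0.1996] w 0.798 F [ 0.7  0.7 -0. ] toolx yaw 0.08 q [ 0.5   0.21 -0.17  1.2   0.    2.07]
   (0.548, -0.11, 0.2) -> shift [ 0.1528 -0.0004 -0.398 ]
```

Request:
servo_tool --pt "0.015 0 -0.04 0 0.068" --pt "0.035 0 -0.09 0 0.068" --pt "0.056 0 -0.146 0 0.068" --pt "0.077 0 -0.2 0 0.068" --pt "0.098 0 -0.255 0 0.068" --pt "0.118 0 -0.308 0 0.068" --pt "0.136 0 -0.355 0 0.068" --pt "0.148 0 -0.386 0 0.068" --pt "0.153 0 -0.398 0 0.068" --pt "0.153 0 -0.398 0 0.068" --pt "0.153 0 -0.398 0 0.068"

```text
clock: 16.75
eef_pos: [0.548, -0.1084, 0.2002]
tcp_rot: [0.707, -0.707, -0.001, 0.001]
contact_force: [0.9, -0.5, 0.3]
width: 0.798
```

```bash
python3 -c "
from h import *
plan((.548,-.110,.102))"
```

```text
clk 16.75 tcp [ 0.548  -0.1084  0.2002] w 0.798 F [ 0.9 -0.5  0.3] toolx yaw 0.16 q [-0.31  0.35  0.02  1.25  0.    1.26]
   (0.548, -0.11, 0.102) -> shift [ 0.0001  0.0982 -0.0017]
```

Request:
servo_tool --pt "0 0.01 -0.002 0 0.068" --pt "0 0.03 -0.002 0 0.068" --pt "0 0.055 -0.002 0 0.068" --pt "0 0.08 -0.002 0 0.068" --pt "0 0.095 -0.002 0 0.068" --pt "0 0.098 -0.002 0 0.068" --pt "0 0.098 -0.002 0 0.055" --pt "0 0.098 -0.002 0 0.046" --pt "0 0.098 -0.002 0 0.03" --pt "0 0.098 -0.002 0 0.03" --pt "0 0.098 -0.002 0 0.03" --pt "0 0.098 -0.002 0 0.03"

```text
clock: 18.25
eef_pos: [0.5495, -0.1121, 0.1037]
tcp_rot: [-0.707, 0.707, 0.001, 0.0]
contact_force: [-1.1, 0.4, 6.3]
width: 0.457
```

```bash
python3 -c "
from h import *
_,p,_=pose();z=p[2]
plan((.480,.288,z+.06),(.480,.288,z-.015))"
```

```text
clk 18.25 tcp [ 0.5495 -0.1121  0.1037] w 0.457 F [-1.1  0.4  6.3] toolx yaw 0.08 q [-0.31  0.4  -0.16  1.01  0.    1.26]
   (0.48, 0.288, np.float64(0.16373995824464624)) -> shift [-0.0688 -0.0604  0.4001]
   (0.48, 0.288, np.float64(0.08873995824464624)) -> shift [-0.069   0.0146  0.4002]
```

Request:
servo_tool --pt "0 -0.006 0 0 0.03" --pt "0 -0.02 0 0 0.03" --pt "0 -0.04 0 0 0.03" --pt "-0.001 -0.055 0.007 0 0.03" --pt "-0.005 -0.06 0.03 0 0.03" --pt "-0.012 -0.06 0.07 0 0.03" --pt "-0.02 -0.06 0.115 0 0.03" --pt "-0.028 -0.06 0.16 0 0.03" --pt "-0.036 -0.06 0.21 0 0.03" --pt "-0.045 -0.06 0.26 0 0.03" --pt "-0.053 -0.06 0.31 0 0.03" --pt "-0.061 -0.06 0.353 0 0.03" --pt "-0.066 -0.06 0.384 0 0.03" --pt "-0.0685 -0.06 0.397 0 0.03" --pt "-0.069 -0.06 0.4 0 0.03" --pt "-0.069 -0.06 0.4 0 0.03"

```text
clock: 20.25
eef_pos: [0.4792, 0.2873, 0.1627]
tcp_rot: [-0.707, 0.707, 0.0, -0.0]
contact_force: [0.9, -0.2, -1.4]
width: 0.452
```

```bash
python3 -c "
from h import *
plan((.480,.288,.0885))
p,d=vision.get_image('wrist');cv2.imwrite('pics/w4.png',p[:,:,::-1])"
```

```text
clk 20.25 tcp [0.4792 0.2873 0.1627] w 0.452 F [ 0.9 -0.2 -1.4] toolx yaw 0.04 q [ 0.43  0.36 -0.06  1.15 -0.    2.  ]
   (0.48, 0.288, 0.0885) -> shift [0.0008 0.0742 0.0007]
```

View pics/w4.png

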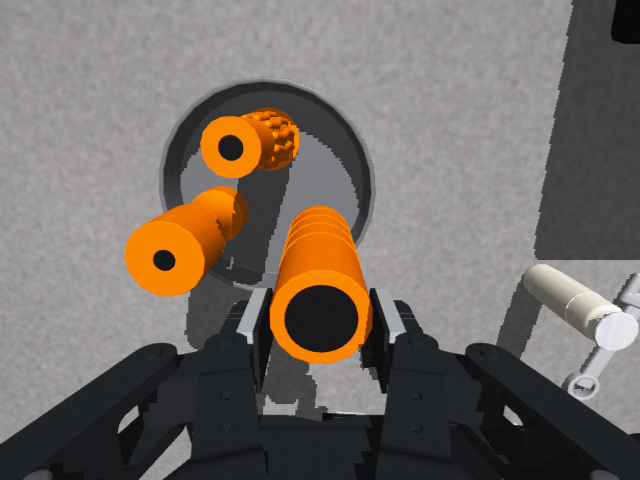

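Column (230,147) and bobbin (165,260) stand in the tub; the tube's foot (320,225) falls inside the rim, clear of both.

Request:
servo_tool --pt "0 0.015 0 0 0.03" --pt "0 0.035 0 0 0.03" --pt "0 0.05 0 0 0.03" --pt "0 0.06 0 0 0.03" --pt "0 0.067 0 0 0.03" --pt "0 0.071 0 0 0.03" --pt "0 0.0735 0 0 0.03" --pt "0 0.0748 0 0 0.03" --pt "0 0.0748 0 0 0.03"

```text
clock: 21.42
eef_pos: [0.4795, 0.2886, 0.0888]
tcp_rot: [0.707, -0.707, -0.001, 0.0]
contact_force: [-0.8, -0.1, 4.4]
width: 0.454
```

Request:
servo_tool --pt "0 0 0 0 0.043" --pt "0 0 0 0 0.05" --pt "0 0 0 0 0.06" --pt "0 0 0 0 0.062" --pt "0 -0.02 0 0 0.062" --pt "0 -0.05 0 0 0.062" --pt "0 -0.085 0 0 0.062" --pt "0.008 -0.105 -0.02 0 0.062" --pt "0.025 -0.11 -0.065 0 0.062" --pt "0.045 -0.11 -0.12 0 0.062" --pt "0.066 -0.11 -0.175 0 0.062" --pt "0.087 -0.1 -0.23 0 0.062" --pt "0.105 -0.08 -0.28 0 0.062" --pt "0.118 -0.06 -0.31 0 0.062" --pt "0.123 -0.05 -0.32 0 0.062" --pt "0.123 -0.05 -0.32 0 0.062" --pt "0.123 -0.05 -0.32 0 0.062"

```text
clock: 23.55
eef_pos: [0.6025, -0.0304, 0.1386]
tcp_rot: [0.707, -0.707, -0.001, 0.001]
contact_force: [0.3, 0.1, 0.4]
width: 0.723
```

```bash
python3 - <<'E'
from h import *
plan()
p,d=vision.get_image('wrist');cv2.imwrite('pics/w5.png',p[:,:,::-1])
s,P,R=pose();c=vision.camera_info('wrist');K=c['mtx'];M=c['mount']
v,u=np.mgrid[:480,:640];Q=np.stack([(u-K[0,2])/K[0,0]*d,(v-K[1,2])/K[1,1]*d,d],-1)@M[:3,:3].T+M[:3,3]
W=Q@R.T+P; o=orange(p)&(d>.08)
f=o&(abs(W[...,2]-.028)<.007); b=o&(abs(W[...,2]-.048)<.005)
r=lambda m:cv2.minAreaRect(W[m][:,:2].astype(np.float32))
print("flange",r(f),f.sum(),"boss",r(b),b.sum(),np.median(W[b],0))
a=o&(W[...,2]>.02)&(W[...,2]<.055);print("all",r(a))
t,_=vision.get_image('top');cv2.imwrite('pics/t2.png',t[180:400,90:540,::-1])
E
```

```text
clk 23.55 tcp [ 0.6025 -0.0304  0.1386] w 0.723 F [0.3 0.1 0.4] toolx yaw 0.17 q [-0.16  0.46  0.03  1.14  0.    1.41]
flange ((0.6965291500091553, -0.039170265197753906), (0.21937111020088196, 0.10607820004224777), 8.168285369873047) 1861 boss ((0.6030520796775818, -0.030975591391324997), (0.03139224275946617, 0.03311777487397194), 83.47197723388672) 124 [ 0.59784755 -0.02816973  0.04796319]
all ((0.6978581547737122, -0.038867443799972534), (0.22406405210494995, 0.10666247457265854), 8.385574340820312)
```

View pics/w5.png

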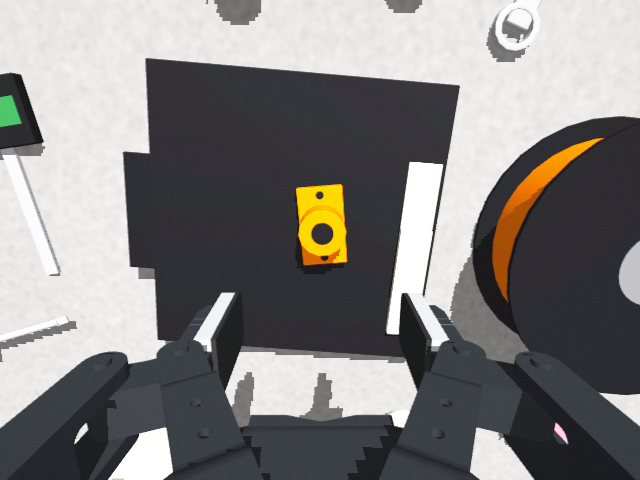

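Wrist view: bracket boss (322,233), flange edges give a turn of about +4°; the scraper (415,250) is close to the right finger, so I use a narrower opening.

Request:
servo_tool --pt "0 0.01 0 -4 0.05" --pt "0.0005 0.03 -0.0005 -4 0.05" --pt "0.0005 0.055 -0.0005 -4 0.05" --pt "0.0005 0.08 -0.0005 -4 0.05" --pt "0.0005 0.1 -0.0005 -4 0.05" --pt "0.0005 0.11 -0.0005 -4 0.05" --pt "0.0005 0.1155 -0.0005 -4 0.05" --pt "0.0005 0.1155 -0.0005 -4 0.05"

```text
clock: 24.65
eef_pos: [0.6033, -0.0319, 0.0227]
tcp_rot: [0.707, -0.707, -0.026, 0.025]
contact_force: [-0.7, -0.2, -0.5]
width: 0.582
```

```bash
python3 - <<'E'
from h import *
plan((.603,-.031,.022))
p,d=vision.get_image('wrist');cv2.imwrite('pics/w6.png',p[:,:,::-1])
E
```

```text
clk 24.65 tcp [ 0.6033 -0.0319  0.0227] w 0.582 F [-0.7 -0.2 -0.5] toolx yaw 4.1 q [-0.16  0.55 -0.14  0.88  0.    1.34]
   (0.603, -0.031, 0.022) -> shift [-0.0003  0.0007  0.001 ]
```

View pics/w6.png

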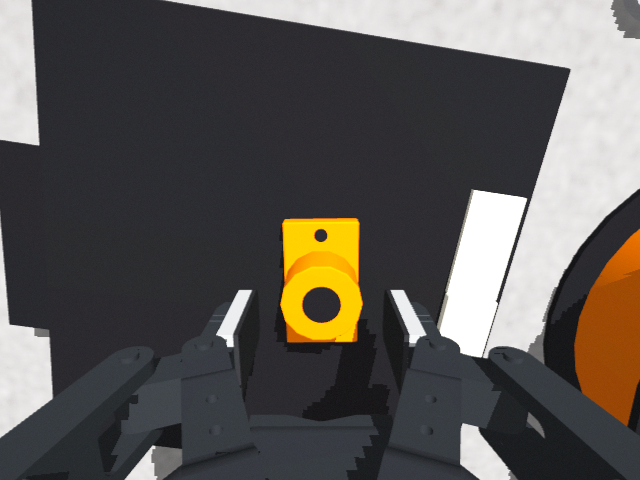

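Bracket square between the jaws, scraper clear. Close and lift.

Request:
servo_tool --pt "0 0 0 0 0.042" --pt "0 0 0 0 0.036" --pt "0 0 0 0 0.026" --pt "0 0 0 0 0.026" --pt "0 0 0 0 0.026" --pt "0 0 0 0 0.026"

```text
clock: 25.45
eef_pos: [0.603, -0.0321, 0.0223]
tcp_rot: [0.707, -0.707, -0.025, 0.025]
contact_force: [0.1, -1.3, -0.5]
width: 0.303
```

```bash
python3 - <<'E'
from h import *
_,p,_=pose()
# keep measured grasp-to-bracket offset: bracket centre (.603,-.031)
plan((.4258,-.3105,p[2]+.08),(.4258,-.3105,p[2]+.035))
E
```

```text
clk 25.45 tcp [ 0.603  -0.0321  0.0223] w 0.303 F [ 0.1 -1.3 -0.5] toolx yaw 4.08 q [-0.16  0.55 -0.14  0.88  0.    1.34]
   (0.4258, -0.3105, np.float64(0.1022622336182463)) -> shift [-0.1966 -0.08   -0.265 ]
   (0.4258, -0.3105, np.float64(0.0572622336182463)) -> shift [-0.1966 -0.035  -0.265 ]
```

The opening (26 mm) is smaller than the 34 mm part and shows no force: it probably isn't gripped. Looking.

```bash
python3 - <<'E'
from h import *
p,d=vision.get_image('wrist');cv2.imwrite('pics/w7.png',p[:,:,::-1])
c=vision.camera_info('wrist');K=c['mtx'];M=c['mount'];s,P,R=pose()
v,u=np.mgrid[:480,:640];Q=np.stack([(u-K[0,2])/K[0,0]*d,(v-K[1,2])/K[1,1]*d,d],-1)@M[:3,:3].T+M[:3,3]
W=Q@R.T+P
for uv in ((322,280),(321,240),(290,300),(350,300),(300,310)): print(uv,p[uv[1],uv[0]],W[uv[1],uv[0]].round(4),Q[uv[1],uv[0]].round(4))
E
```

```text
(322, 280) [255 209   0] [ 0.6023 -0.0195  0.0482] [ 0.0002 -0.0259  0.0127]
(321, 240) [46 45 51] [ 0.6012 -0.0088  0.0279] [-0.0002 -0.0057  0.0234]
(290, 300) [255 208   0] [ 0.5899 -0.0294  0.0476] [-0.0129 -0.0254  0.0037]
(350, 300) [207  97   0] [ 0.6144 -0.0276  0.0477] [ 0.0117 -0.0255  0.0037]
(300, 310) [255 209   0] [ 0.5942 -0.0331  0.0486] [-0.0088 -0.0263 -0.0004]
```

View pics/w7.png

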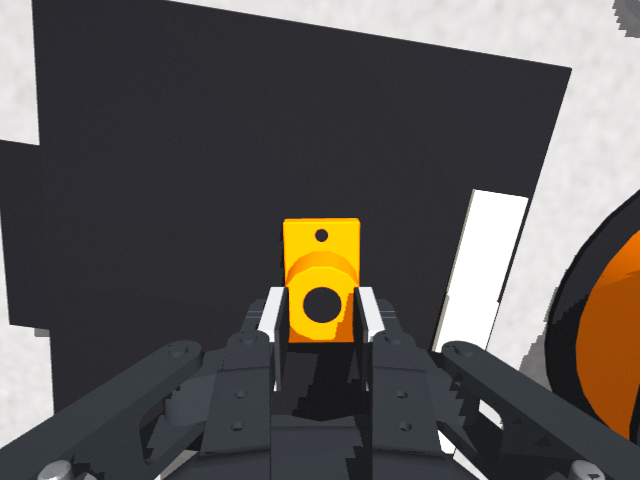

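```bash
python3 - <<'E'
from h import *
p,d=vision.get_image('wrist')
c=vision.camera_info('wrist');K=c['mtx'];M=c['mount']
v,u=np.mgrid[:480,:640];Q=np.stack([(u-K[0,2])/K[0,0]*d,(v-K[1,2])/K[1,1]*d,d],-1)@M[:3,:3].T+M[:3,3]
for uv in ((279,291),(272,310),(267,335),(363,291),(372,330),(277,360),(250,310)): print(uv,p[uv[1],uv[0]],d[uv[1],uv[0]],Q[uv[1],uv[0]].round(4))
E
```

```text
(279, 291) [237 239 240] 0.14554532 [-0.0162 -0.034   0.0115]
(272, 310) [237 238 240] 0.1289203 [-0.0168 -0.0511  0.0121]
(267, 335) [69 75 82] 0.111984774 [-0.0161 -0.0685  0.0128]
(363, 291) [237 239 240] 0.14558016 [ 0.0158 -0.034   0.0115]
(372, 330) [246 248 248] 0.117332876 [ 0.0154 -0.0633  0.0115]
(277, 360) [69 71 72] 0.12123921 [-0.0142 -0.0625  0.0004]
(250, 310) [59 62 69] 0.13835415 [-0.026  -0.0425  0.0078]
```

```bash
python3 - <<'E'
from h import *
p,d=vision.get_image('wrist')
c=vision.camera_info('wrist');K=c['mtx'];M=c['mount']
v,u=np.mgrid[:480,:640];Q=np.stack([(u-K[0,2])/K[0,0]*d,(v-K[1,2])/K[1,1]*d,d],-1)@M[:3,:3].T+M[:3,3]
for uu in (320,300): print([(r,Q[r,uu].round(3).tolist()) for r in range(345,480,12)])
m=(abs(Q[...,0])<.06)&(d>.02)&(Q[...,2]<.05)
for uu in (262,278,284,288,250): 
    col=[(r,round(float(Q[r,uu,1]),4),round(float(Q[r,uu,0]),4)) for r in range(276,306,4)]; print(uu,col)
E
```

```text
[(345, [-0.001, 0.002, -0.034]), (357, [-0.001, 0.003, -0.042]), (369, [-0.001, 0.002, -0.048]), (381, [-0.001, 0.003, -0.056]), (393, [-0.001, 0.002, -0.063]), (405, [-0.001, 0.003, -0.071]), (417, [-0.001, 0.003, -0.078]), (429, [-0.001, -0.103, 0.011]), (441, [-0.001, -0.107, 0.012]), (453, [-0.001, -0.11, 0.012]), (465, [-0.0, -0.113, 0.012]), (477, [-0.0, -0.116, 0.012])]
[(345, [-0.011, 0.002, -0.034]), (357, [-0.011, 0.002, -0.041]), (369, [-0.011, 0.002, -0.048]), (381, [-0.011, 0.003, -0.056]), (393, [-0.011, 0.003, -0.064]), (405, [-0.011, 0.002, -0.07]), (417, [-0.012, 0.003, -0.078]), (429, [-0.005, -0.104, 0.012]), (441, [-0.004, -0.107, 0.012]), (453, [-0.004, -0.11, 0.012]), (465, [-0.004, -0.112, 0.011]), (477, [-0.004, -0.115, 0.011])]
262 [(276, 0.0023, -0.0284), (280, 0.0024, -0.0285), (284, 0.0025, -0.0286), (288, 0.0009, -0.0284), (292, 0.0021, -0.0287), (296, 0.0015, -0.0287), (300, -0.034, -0.0229), (304, -0.0373, -0.0224)]
278 [(276, 0.0031, -0.0208), (280, 0.0032, -0.0209), (284, 0.0023, -0.0209), (288, -0.0312, -0.0169), (292, -0.0353, -0.0165), (296, -0.0386, -0.0161), (300, -0.0421, -0.0157), (304, -0.0462, -0.0153)]
284 [(276, 0.0025, -0.0179), (280, 0.0033, -0.018), (284, 0.0018, -0.0179), (288, -0.032, -0.0145), (292, -0.0352, -0.0142), (296, -0.038, -0.014), (300, -0.0425, -0.0135), (304, -0.044, -0.0134)]
288 [(276, -0.0163, -0.0143), (280, -0.0226, -0.0137), (284, -0.0255, -0.0135), (288, -0.0274, -0.0134), (292, -0.0269, -0.0135), (296, -0.0279, -0.0134), (300, -0.0291, -0.0133), (304, -0.0294, -0.0134)]
250 [(276, 0.002, -0.0341), (280, 0.0032, -0.0344), (284, 0.0021, -0.0343), (288, 0.0024, -0.0345), (292, -0.1682, -0.0004), (296, 0.0027, -0.0348), (300, 0.0009, -0.0345), (304, -0.0373, -0.0269)]
```

The depth picture shows the fingertips end about 31 mm short of the reported TCP (body at 103 mm rather than 73 mm too). So the fingers closed just above the boss. I correct by going ~27 mm lower, watching the force.

Request:
servo_tool --pt "0 0 0 0 0.05" --pt "0 0 0 0 0.05" --pt "0 0 0 0 0.05" --pt "0 0.006 0.001 0 0.05" --pt "0 0.012 0.001 0 0.05" --pt "0 0.018 0.001 0 0.05" --pt "0 0.023 0.001 0 0.05" --pt "0 0.026 0.001 0 0.05" --pt "0 0.026 0.001 0 0.05"

```text
clock: 26.72
eef_pos: [0.6027, -0.0311, -0.004]
tcp_rot: [0.707, -0.707, -0.025, 0.025]
contact_force: [0.1, 1.0, -0.6]
width: 0.584
```

Request:
servo_tool --pt "0 0 0 0 0.044" --pt "0 0 0 0 0.038" --pt "0 0 0 0 0.025" --pt "0 0 0 0 0.025" --pt "0 0 0 0 0.025" --pt "0 0 0 0 0.025" --squeeze 30

```text
clock: 27.48
eef_pos: [0.6034, -0.0312, -0.0033]
tcp_rot: [-0.707, 0.707, 0.025, -0.025]
contact_force: [-0.3, 0.8, 3.3]
width: 0.391
```

```bash
python3 - <<'E'
from h import *
_,p,_=pose()
plan((.4258,-.3105,p[2]+.09),(.4258,-.3105,p[2]+.035))
E
```

```text
clk 27.48 tcp [ 0.6034 -0.0312 -0.0033] w 0.391 F [-0.3  0.8  3.3] toolx yaw 4.08 q [-0.16  0.57 -0.17  0.82  0.    1.34]
   (0.4258, -0.3105, np.float64(0.08672715348658752)) -> shift [-0.197  -0.0901 -0.2659]
   (0.4258, -0.3105, np.float64(0.03172715348658752)) -> shift [-0.197  -0.0351 -0.2659]
```

Request:
servo_tool --pt "0 -0.008 0 0 0.025" --pt "0 -0.025 0 0 0.025" --pt "0 -0.05 0 0 0.025" --pt "-0.004 -0.075 -0.006 0 0.025" --pt "-0.018 -0.088 -0.025 0 0.025" --pt "-0.042 -0.09 -0.057 0 0.025" --pt "-0.07 -0.09 -0.095 0 0.025" --pt "-0.1 -0.09 -0.135 0 0.025" --pt "-0.13 -0.09 -0.175 0 0.025" --pt "-0.157 -0.09 -0.212 0 0.025" --pt "-0.178 -0.09 -0.24 0 0.025" --pt "-0.191 -0.09 -0.258 0 0.025" --pt "-0.197 -0.09 -0.266 0 0.025" --pt "-0.197 -0.09 -0.266 0 0.025" --pt "-0.197 -0.09 -0.266 0 0.025"

```text
clock: 29.35
eef_pos: [0.4255, -0.3098, 0.0862]
tcp_rot: [0.707, -0.706, -0.025, 0.025]
contact_force: [0.5, -0.3, 0.1]
width: 0.39
```

```bash
python3 - <<'E'
from h import *
p,d=vision.get_image('wrist');cv2.imwrite('pics/w8.png',p[:,:,::-1])
plan((.4258,-.3105,.0325))
E
```

```text
clk 29.4 tcp [ 0.4257 -0.3097  0.0862] w 0.389 F [-1.1  0.  -0.1] toolx yaw 4.15 q [-0.75  0.35 -0.28  0.94  0.    0.75]
   (0.4258, -0.3105, 0.0325) -> shift [ 0.0001  0.0537 -0.0008]
```

View pics/w8.png

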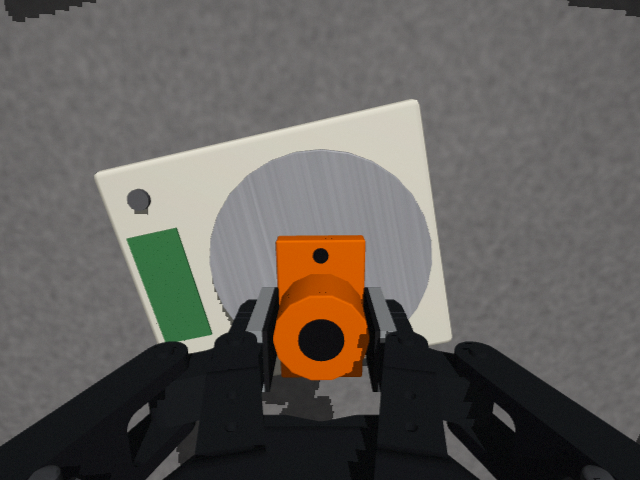

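Bracket held level above the pan; pan centre (321,256) matches the TCP projection (321,262) within ~2–3 mm.

Request:
servo_tool --pt "0 0.01 0.001 0 0.025" --pt "0 0.025 0.001 0 0.025" --pt "0 0.038 0.001 0 0.025" --pt "0 0.046 0.001 0 0.025" --pt "0 0.05 0.001 0 0.025" --pt "0 0.0525 0.001 0 0.025" --pt "0 0.0545 0.001 0 0.025" --pt "0 0.0545 0.001 0 0.025"

```text
clock: 30.4
eef_pos: [0.4254, -0.3096, 0.0319]
tcp_rot: [-0.707, 0.707, 0.025, -0.025]
contact_force: [-0.9, -0.6, -0.5]
width: 0.388
```

Request:
servo_tool --pt "0 0.001 0 0 0.025" --pt "0 0.002 0 0 0.025" --pt "0 0.002 0 0 0.025"

```text
clock: 30.78
eef_pos: [0.4256, -0.3098, 0.0317]
tcp_rot: [-0.706, 0.707, 0.026, -0.025]
contact_force: [-3.5, 3.8, 12.4]
width: 0.39
```

Request:
servo_tool --pt "0 -0.001 0 0 0.025" --pt "0 -0.001 0 0 0.036" --pt "0 -0.001 0 0 0.042" --pt "0 -0.001 0 0 0.052" --pt "0 -0.001 0 0 0.06" --pt "0 -0.001 0 0 0.062" --pt "0 -0.02 0 0 0.062" --pt "0 -0.05 0 0 0.062" --pt "0 -0.09 0 0 0.062" --pt "0 -0.13 0 0 0.062" --pt "0 -0.15 0 0 0.062" --pt "0 -0.15 0 0 0.062"

```text
clock: 32.28
eef_pos: [0.4265, -0.3105, 0.1814]
tcp_rot: [-0.706, 0.708, 0.026, -0.024]
contact_force: [-0.4, 0.0, -0.4]
width: 0.722
```

```bash
python3 - <<'E'
from h import *
plan()
p,d=vision.get_image('scene');cv2.imwrite('pics/s3.png',p[:,:,::-1])
W=cloud('scene',d);o=orange(p)
m=o&(abs(W[...,2]-.083)<.005)&(W[...,1]<-.2);print('boss',m.sum(),cv2.minAreaRect(W[m][:,:2].astype(np.float32)))
for n,z in (('column',.145),('bobbin',.135),('tube',.127)):
    m=o&(abs(W[...,2]-z)<.004)&(W[...,1]>.2); print(n,m.sum(),Wm.round(4) if (Wm:=np.median(W[m],0)) is not None else 0)
p,d=vision.get_image('top');W=cloud('top',d);o=orange(p)
for n,z,c in (('column',.145,(.436,.348)),('bobbin',.135,(.395,.288)),('tube',.127,(.48,.288)),('boss',.083,(.4256,-.31))):
    m=o&(abs(W[...,2]-z)<.006)&(np.hypot(W[...,0]-c[0],W[...,1]-c[1])<.03)
    cs=cv2.findContours(m.astype(np.uint8),0,1)[0]
    if cs: print(n,circ(onplane('top',cv2.convexHull(max(cs,key=cv2.contourArea))[:,0],z)))
E
```

```text
clk 32.27 tcp [ 0.4265 -0.3105  0.1814] w 0.722 F [-0.4  0.  -0.4] toolx yaw 4.08 q [-0.75  0.29 -0.11  1.17  0.    0.75]
boss 155 ((0.4270775318145752, -0.3097081482410431), (0.0319819375872612, 0.03183111548423767), 20.59255599975586)
column 114 [0.4299 0.354  0.1456]
bobbin 210 [0.3982 0.2947 0.1357]
tube 204 [0.45   0.2862 0.1276]
column (array([0.43696198, 0.34715859]), np.float64(0.01439734988416121))
bobbin (array([0.39480087, 0.28789385]), np.float64(0.021827039959527356))
tube (array([0.47897644, 0.28887403]), np.float64(0.01972844229168781))
boss (array([ 0.42564072, -0.3090846 ]), np.float64(0.01578021476413428))
```

View pics/s3.png

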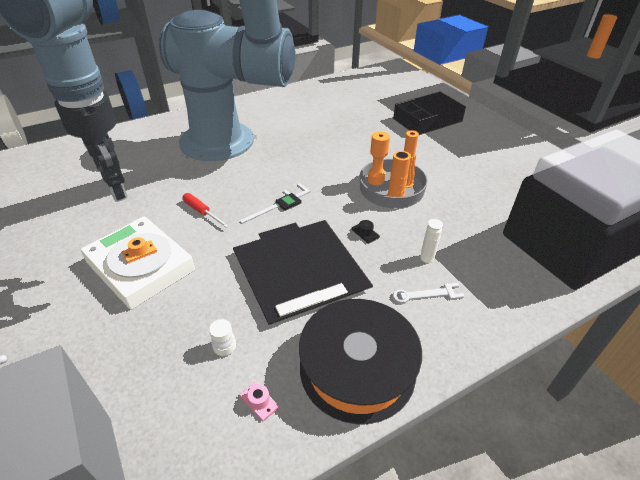

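Scene view: bracket lies flat on the pan (140,252), three prints stand upright in the tub (393,180), plate is empty. Numbers agree (bracket within ~2 mm of the pan centre). Now the returns: tube first.

```bash
python3 - <<'E'
from h import *
plan((.479,.2889,.181),(.479,.2889,.072))
E
```

```text
clk 32.38 tcp [ 0.4251 -0.3093  0.1789] w 0.725 F [-0.5  0.3  0.3] toolx yaw 4.08 q [-0.75  0.29 -0.12  1.17  0.    0.75]
   (0.479, 0.2889, 0.181) -> shift [ 0.0964 -0.0017  0.5928]
   (0.479, 0.2889, 0.072) -> shift [0.0965 0.1073 0.5927]
```

Request:
servo_tool --pt "0.004 0 0.025 1 0.054" --pt "0.012 0 0.07 2 0.054" --pt "0.02 0 0.125 3 0.054" --pt "0.029 0 0.18 4 0.054" --pt "0.038 0 0.235 4 0.054" --pt "0.047 0 0.29 4 0.054" --pt "0.056 0 0.345 4 0.054" --pt "0.065 0 0.4 4 0.054" --pt "0.074 0 0.455 4 0.054" --pt "0.083 0 0.51 4 0.054" --pt "0.09 0 0.555 4 0.054" --pt "0.095 0 0.582 4 0.054" --pt "0.0965 0 0.593 4 0.054" --pt "0.0965 0 0.593 4 0.054" --pt "0.0965 0 0.593 4 0.054" --pt "0.0965 0 0.593 4 0.054"

```text
clock: 34.38
eef_pos: [0.4794, 0.2878, 0.1799]
tcp_rot: [-0.707, 0.707, -0.0, 0.0]
contact_force: [-0.6, -0.3, -0.1]
width: 0.633
```

```bash
python3 - <<'E'
from h import *
plan((.479,.2889,.072))
E
```

```text
clk 34.38 tcp [0.4794 0.2878 0.1799] w 0.633 F [-0.6 -0.3 -0.1] toolx yaw -0.0 q [ 0.43  0.35 -0.02  1.2  -0.    2.  ]
   (0.479, 0.2889, 0.072) -> shift [-0.0004  0.1079  0.0011]
```

Request:
servo_tool --pt "0 0.01 0.001 0 0.054" --pt "0 0.03 0.001 0 0.054" --pt "0 0.05 0.001 0 0.054" --pt "0 0.07 0.001 0 0.054" --pt "0 0.09 0.001 0 0.054" --pt "0 0.102 0.001 0 0.054" --pt "0 0.108 0.001 0 0.054" --pt "0 0.108 0.001 0 0.054" --pt "0 0.108 0.001 0 0.044" --pt "0 0.108 0.001 0 0.03" --pt "0 0.108 0.001 0 0.03" --pt "0 0.108 0.001 0 0.03" --pt "0 0.108 0.001 0 0.03" --squeeze 25

```text
clock: 36.0
eef_pos: [0.4798, 0.2902, 0.0726]
tcp_rot: [0.707, -0.707, -0.001, 0.0]
contact_force: [-1.0, -0.3, 6.5]
width: 0.461
```

```bash
python3 - <<'E'
from h import *
s,p,R=pose(); ty=-.1098-(.2889-p[1])
plan((.548,ty,p[2]+.06))
E
```

```text
clk 36.0 tcp [0.4798 0.2902 0.0726] w 0.461 F [-1.  -0.3  6.5] toolx yaw 0.09 q [ 0.43  0.42 -0.21  0.94  0.    2.  ]
   (0.548, np.float64(-0.10849150463396011), np.float64(0.132648201945558)) -> shift [ 0.0676 -0.0603 -0.3988]
```

Request:
servo_tool --pt "0 -0.006 0 0 0.03" --pt "0 -0.02 0 0 0.03" --pt "0 -0.04 0 0 0.03" --pt "0.001 -0.055 -0.007 0 0.03" --pt "0.005 -0.06 -0.03 0 0.03" --pt "0.012 -0.06 -0.07 0 0.03" --pt "0.02 -0.06 -0.115 0 0.03" --pt "0.028 -0.06 -0.16 0 0.03" --pt "0.036 -0.06 -0.21 0 0.03" --pt "0.044 -0.06 -0.26 0 0.03" --pt "0.052 -0.06 -0.31 0 0.03" --pt "0.06 -0.06 -0.353 0 0.03" --pt "0.065 -0.06 -0.384 0 0.03" --pt "0.067 -0.06 -0.396 0 0.03" --pt "0.0675 -0.06 -0.399 0 0.03" --pt "0.0675 -0.06 -0.399 0 0.03"

```text
clock: 38.0
eef_pos: [0.5472, -0.1081, 0.1319]
tcp_rot: [0.707, -0.707, -0.001, 0.001]
contact_force: [-0.3, 0.0, -1.1]
width: 0.459
```

```bash
python3 - <<'E'
from h import *
plan((.548,-.1085,.0872))
E
```

```text
clk 38.0 tcp [ 0.5472 -0.1081  0.1319] w 0.459 F [-0.3  0.  -1.1] toolx yaw 0.14 q [-0.31  0.37 -0.12  1.08  0.    1.26]
   (0.548, -0.1085, 0.0872) -> shift [ 0.0008  0.0447 -0.0004]
```

Request:
servo_tool --pt "0.0005 0.01 0 0 0.03" --pt "0.0005 0.022 0 0 0.03" --pt "0.0005 0.032 0 0 0.03" --pt "0.0005 0.038 0 0 0.03" --pt "0.0005 0.042 0 0 0.03" --pt "0.0005 0.044 0 0 0.03" --pt "0.0005 0.045 0 0 0.03" --pt "0.0005 0.045 0 0 0.03"

```text
clock: 39.0
eef_pos: [0.5481, -0.1092, 0.0877]
tcp_rot: [-0.707, 0.707, 0.001, -0.0]
contact_force: [-2.2, -0.0, 4.8]
width: 0.458
```

Contact. Release, rise, check its spot from the top camera, and head for the bobbin.

Request:
servo_tool --pt "0 0 0 0 0.043" --pt "0 0 0 0 0.05" --pt "0 0 0 0 0.056" --pt "0 0 0 0 0.056" --pt "0 -0.02 0 0 0.056" --pt "0 -0.05 0 0 0.056" --pt "0 -0.08 0 0 0.056" --pt "0 -0.1 0 0 0.056" --pt "0 -0.1 0 0 0.056"

```text
clock: 40.12
eef_pos: [0.5494, -0.1095, 0.1884]
tcp_rot: [-0.707, 0.707, 0.002, 0.001]
contact_force: [0.1, 0.2, -0.3]
width: 0.657
```

```bash
cat >> h.py <<'E'
def tops(*L):
    p,d=vision.get_image('top');W=cloud('top',d);o=orange(p)
    for n,z,c in L:
        m=o&(abs(W[...,2]-z)<.006)&(np.hypot(W[...,0]-c[0],W[...,1]-c[1])<.04)
        cs=cv2.findContours(m.astype(np.uint8),0,1)[0]
        if cs: print(n,[np.round(a,4) for a in circ(onplane('top',cv2.convexHull(max(cs,key=cv2.contourArea))[:,0],z))])
        else: print(n,"not seen")
E
python3 - <<'E'
from h import *
plan((.3948,.2879,.187))
tops(('tube',.142,(.548,-.11)))
E
```

```text
clk 40.12 tcp [ 0.5494 -0.1095  0.1884] w 0.657 F [ 0.1  0.2 -0.3] toolx yaw 0.08 q [-0.31  0.35 -0.01  1.21  0.    1.26]
   (0.3948, 0.2879, 0.187) -> shift [-0.154   0.0004  0.3976]
tube not seen
```

Request:
servo_tool --pt "-0.015 0 0.04 0 0.058" --pt "-0.035 0 0.09 0 0.058" --pt "-0.056 0 0.145 0 0.058" --pt "-0.077 0 0.2 0 0.058" --pt "-0.098 0 0.255 0 0.058" --pt "-0.119 0 0.308 0 0.058" --pt "-0.137 0 0.355 0 0.058" --pt "-0.149 0 0.385 0 0.058" --pt "-0.154 0 0.3975 0 0.058" --pt "-0.154 0 0.3975 0 0.058" --pt "-0.154 0 0.3975 0 0.058"

```text
clock: 41.55
eef_pos: [0.3937, 0.2872, 0.1864]
tcp_rot: [-0.707, 0.707, -0.0, -0.0]
contact_force: [-0.0, -0.0, 0.5]
width: 0.683
```

```bash
python3 - <<'E'
from h import *
plan((.3948,.2879,.079))
tops(('tube',.142,(.548,-.11)))
E
```

```text
clk 41.55 tcp [0.3937 0.2872 0.1864] w 0.683 F [-0.  -0.   0.5] toolx yaw 0.01 q [ 0.5   0.21 -0.2   1.16 -0.    2.07]
   (0.3948, 0.2879, 0.079) -> shift [0.0012 0.1074 0.0008]
tube [array([ 0.5465, -0.109 ]), np.float64(0.0198)]
```

Tube is back within 1.6 mm. Bobbin next.

Request:
servo_tool --pt "0.001 0.01 0.001 0 0.058" --pt "0.001 0.03 0.001 0 0.058" --pt "0.001 0.05 0.001 0 0.058" --pt "0.001 0.07 0.001 0 0.058" --pt "0.001 0.09 0.001 0 0.058" --pt "0.001 0.102 0.001 0 0.058" --pt "0.001 0.1075 0.001 0 0.058" --pt "0.001 0.1075 0.001 0 0.058" --pt "0.001 0.1075 0.001 0 0.048" --pt "0.001 0.1075 0.001 0 0.035" --pt "0.001 0.1075 0.001 0 0.035" --pt "0.001 0.1075 0.001 0 0.035" --pt "0.001 0.1075 0.001 0 0.035"

```text
clock: 43.22
eef_pos: [0.3949, 0.2897, 0.0801]
tcp_rot: [0.707, -0.707, -0.001, 0.0]
contact_force: [-1.1, 0.0, 6.1]
width: 0.504
```

```bash
python3 - <<'E'
from h import *
s,p,R=pose(); ty=-.0259-(.2879-p[1])
plan((.529,ty,p[2]+.06))
E
```

```text
clk 43.23 tcp [0.3949 0.2897 0.0801] w 0.504 F [-1.1  0.   6.1] toolx yaw 0.09 q [ 0.5   0.28 -0.39  0.89  0.    2.07]
   (0.529, np.float64(-0.02414463078541592), np.float64(0.14013178168427443)) -> shift [ 0.1337 -0.0601 -0.3139]
```

Request:
servo_tool --pt "0 -0.006 0 0 0.035" --pt "0 -0.02 0 0 0.035" --pt "0 -0.04 0 0 0.035" --pt "0.003 -0.055 -0.007 0 0.035" --pt "0.011 -0.06 -0.026 0 0.035" --pt "0.025 -0.06 -0.06 0 0.035" --pt "0.041 -0.06 -0.097 0 0.035" --pt "0.057 -0.06 -0.135 0 0.035" --pt "0.073 -0.06 -0.173 0 0.035" --pt "0.089 -0.06 -0.211 0 0.035" --pt "0.105 -0.06 -0.247 0 0.035" --pt "0.119 -0.06 -0.28 0 0.035" --pt "0.129 -0.06 -0.303 0 0.035" --pt "0.133 -0.06 -0.312 0 0.035" --pt "0.134 -0.06 -0.3145 0 0.035" --pt "0.134 -0.06 -0.3145 0 0.035"

```text
clock: 45.22
eef_pos: [0.5284, -0.0245, 0.1394]
tcp_rot: [0.707, -0.707, -0.001, 0.001]
contact_force: [-0.2, 0.1, -0.4]
width: 0.508
```

```bash
python3 - <<'E'
from h import *
plan((.529,-.0247,.0945))
E
```

```text
clk 45.23 tcp [ 0.5284 -0.0245  0.1394] w 0.508 F [-0.2  0.1 -0.4] toolx yaw 0.12 q [-0.17  0.31 -0.18  1.07  0.    1.4 ]
   (0.529, -0.0247, 0.0945) -> shift [ 0.0006  0.0449 -0.0003]
```

Request:
servo_tool --pt "0.0005 0.01 0 0 0.035" --pt "0.0005 0.022 0 0 0.035" --pt "0.0005 0.032 0 0 0.035" --pt "0.0005 0.038 0 0 0.035" --pt "0.0005 0.042 0 0 0.035" --pt "0.0005 0.044 0 0 0.035" --pt "0.0005 0.045 0 0 0.035" --pt "0.0005 0.045 0 0 0.035"

```text
clock: 46.22
eef_pos: [0.5295, -0.0252, 0.0952]
tcp_rot: [-0.707, 0.707, 0.001, -0.0]
contact_force: [-2.1, 0.0, 5.7]
width: 0.511
```

Request:
servo_tool --pt "0 0 0 0 0.047" --pt "0 0 0 0 0.054" --pt "0 0 0 0 0.062" --pt "0 0 0 0 0.062" --pt "0 -0.02 0 0 0.062" --pt "0 -0.05 0 0 0.06" --pt "0 -0.08 0 0 0.055" --pt "0 -0.1 0 0 0.05" --pt "0 -0.1 0 0 0.05"

```text
clock: 47.35
eef_pos: [0.5308, -0.0253, 0.1958]
tcp_rot: [-0.707, 0.707, 0.002, 0.001]
contact_force: [0.1, 0.6, -0.6]
width: 0.588
```

```bash
python3 - <<'E'
from h import *
plan((.437,.3472,.195))
E
```

```text
clk 47.35 tcp [ 0.5308 -0.0253  0.1958] w 0.588 F [ 0.1  0.6 -0.6] toolx yaw 0.08 q [-0.17  0.29 -0.07  1.21  0.    1.4 ]
   (0.437, 0.3472, 0.195) -> shift [-9.320e-02  3.000e-04  3.727e-01]
```

Request:
servo_tool --pt "-0.01 0 0.04 0 0.05" --pt "-0.0225 0 0.09 0 0.05" --pt "-0.036 0 0.145 0 0.05" --pt "-0.05 0 0.2 0 0.05" --pt "-0.064 0 0.255 0 0.05" --pt "-0.076 0 0.305 0 0.05" --pt "-0.086 0 0.345 0 0.05" --pt "-0.092 0 0.367 0 0.05" --pt "-0.093 0 0.373 0 0.05" --pt "-0.093 0 0.373 0 0.05" --pt "-0.093 0 0.373 0 0.05"

```text
clock: 48.72
eef_pos: [0.436, 0.3467, 0.194]
tcp_rot: [-0.707, 0.707, -0.0, -0.0]
contact_force: [-0.2, -0.3, -1.2]
width: 0.589
```

```bash
python3 - <<'E'
from h import *
plan((.437,.3472,.085))
tops(('bobbin',.15,(.528,-.026)),('tube',.142,(.548,-.11)))
E
```

```text
clk 48.73 tcp [0.436  0.3467 0.194 ] w 0.589 F [-0.2 -0.3 -1.2] toolx yaw 0.01 q [ 0.56  0.34  0.    1.23 -0.    2.13]
   (0.437, 0.3472, 0.085) -> shift [0.001  0.109  0.0005]
bobbin [array([ 0.5287, -0.0256]), np.float64(0.0216)]
tube [array([ 0.5466, -0.1089]), np.float64(0.0197)]
```

Bobbin within 1 mm. Column.

Request:
servo_tool --pt "0.001 0.01 0.001 0 0.05" --pt "0.001 0.03 0.001 0 0.05" --pt "0.001 0.05 0.001 0 0.05" --pt "0.001 0.07 0.001 0 0.05" --pt "0.001 0.09 0.001 0 0.05" --pt "0.001 0.104 0.001 0 0.05" --pt "0.001 0.109 0.001 0 0.05" --pt "0.001 0.109 0.001 0 0.05" --pt "0.001 0.109 0.001 0 0.036" --pt "0.001 0.109 0.001 0 0.02" --pt "0.001 0.109 0.001 0 0.02" --pt "0.001 0.109 0.001 0 0.02" --pt "0.001 0.109 0.001 0 0.02"

```text
clock: 50.4
eef_pos: [0.4373, 0.3492, 0.0861]
tcp_rot: [0.707, -0.707, -0.001, 0.0]
contact_force: [-1.0, -0.3, 5.0]
width: 0.332
```

```bash
python3 - <<'E'
from h import *
s,p,R=pose(); ty=.0517-(.3472-p[1])
plan((.566,ty,p[2]+.06))
E
```

```text
clk 50.4 tcp [0.4373 0.3492 0.0861] w 0.332 F [-1.  -0.3  5. ] toolx yaw 0.09 q [ 0.56  0.41 -0.19  0.97  0.    2.13]
   (0.566, np.float64(0.053731460961354206), np.float64(0.14614381412239674)) -> shift [ 0.1283 -0.0602 -0.2956]
```

Request:
servo_tool --pt "0 -0.006 0 0 0.02" --pt "0 -0.02 0 0 0.02" --pt "0 -0.04 0 0 0.02" --pt "0.003 -0.055 -0.007 0 0.02" --pt "0.011 -0.06 -0.025 0 0.02" --pt "0.024 -0.06 -0.055 0 0.02" --pt "0.039 -0.06 -0.09 0 0.02" --pt "0.054 -0.06 -0.125 0 0.02" --pt "0.069 -0.06 -0.16 0 0.02" --pt "0.084 -0.06 -0.195 0 0.02" --pt "0.099 -0.06 -0.23 0 0.02" --pt "0.113 -0.06 -0.262 0 0.02" --pt "0.123 -0.06 -0.284 0 0.02" --pt "0.127 -0.06 -0.294 0 0.02" --pt "0.1283 -0.06 -0.296 0 0.02" --pt "0.1283 -0.06 -0.296 0 0.02"

```text
clock: 52.4
eef_pos: [0.5651, 0.0534, 0.1452]
tcp_rot: [0.707, -0.707, -0.0, 0.001]
contact_force: [0.4, 1.2, -1.0]
width: 0.332
```

```bash
python3 - <<'E'
from h import *
plan((.566,.0533,.101))
E
```

```text
clk 52.4 tcp [0.5651 0.0534 0.1452] w 0.332 F [ 0.4  1.2 -1. ] toolx yaw 0.11 q [-0.02  0.39 -0.06  1.12  0.    1.55]
   (0.566, 0.0533, 0.101) -> shift [ 0.001   0.0442 -0.0001]
```

Request:
servo_tool --pt "0.0005 0.01 0 0 0.02" --pt "0.0005 0.022 0 0 0.02" --pt "0.0005 0.032 0 0 0.02" --pt "0.0005 0.038 0 0 0.02" --pt "0.0005 0.042 0 0 0.02" --pt "0.0005 0.0435 0 0 0.02" --pt "0.0005 0.0445 0 0 0.02" --pt "0.0005 0.0445 0 0 0.02"

```text
clock: 53.4
eef_pos: [0.5663, 0.053, 0.1012]
tcp_rot: [0.707, -0.707, -0.001, 0.0]
contact_force: [-0.8, -0.6, 0.7]
width: 0.334
```

Request:
servo_tool --pt "0 0.0005 0 0 0.02" --pt "0 0.001 0 0 0.02" --pt "0 0.001 0 0 0.02"

```text
clock: 53.78
eef_pos: [0.5664, 0.0529, 0.1011]
tcp_rot: [-0.707, 0.707, 0.001, 0.0]
contact_force: [-3.5, -0.9, 6.1]
width: 0.33
```

Contact (6 N). Release, rise straight up, then back away to the left.

Request:
servo_tool --pt "0 0 0 0 0.034" --pt "0 0 0 0 0.042" --pt "0 0 0 0 0.055" --pt "0 0 0 0 0.06" --pt "0 -0.02 0 0 0.06" --pt "0 -0.05 0 0 0.06" --pt "0 -0.08 0 0 0.06" --pt "0 -0.1 0 0 0.06" --pt "0 -0.12 0.02 0 0.06" --pt "-0.02 -0.12 0.07 0 0.06" --pt "-0.05 -0.12 0.12 0 0.06" --pt "-0.08 -0.12 0.18 0 0.06" --pt "-0.11 -0.12 0.24 0 0.06" --pt "-0.12 -0.12 0.28 0 0.06" --pt "-0.12 -0.12 0.28 0 0.06" --pt "-0.12 -0.12 0.28 0 0.06"

```text
clock: 55.78
eef_pos: [0.4456, 0.3326, 0.2196]
tcp_rot: [-0.707, 0.707, 0.001, -0.001]
contact_force: [0.6, -0.1, 0.0]
width: 0.705
```

```bash
python3 - <<'E'
from h import *
tops(('column',.16,(.565,.052)),('bobbin',.15,(.528,-.026)),('tube',.142,(.548,-.11)),('boss',.083,(.4258,-.3105)))
p,d=vision.get_image('scene');cv2.imwrite('pics/s4.png',p[:,:,::-1])
plan()
E
```

```text
column [array([0.5658, 0.0525]), np.float64(0.0144)]
bobbin [array([ 0.5288, -0.0256]), np.float64(0.0216)]
tube [array([ 0.5465, -0.109 ]), np.float64(0.0198)]
boss [array([ 0.4255, -0.3086]), np.float64(0.0162)]
clk 55.88 tcp [0.446  0.3318 0.2198] w 0.707 F [ 0.1 -0.1 -0.7] toolx yaw -0.0 q [ 0.53  0.33  0.06  1.29 -0.    2.1 ]
```

View pics/s4.png

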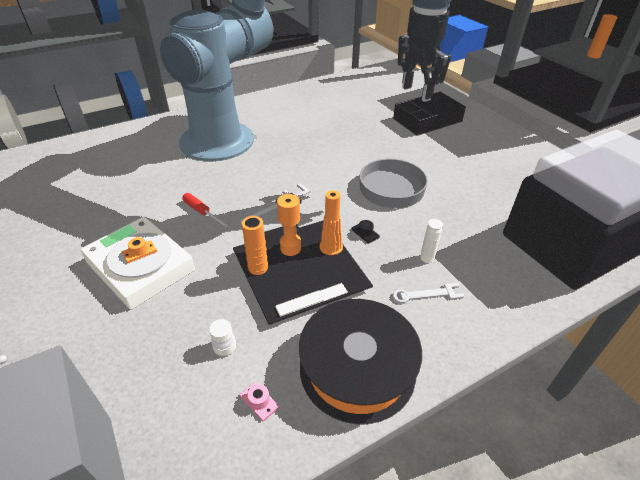

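Column (332,225), bobbin (289,225) and tube (255,245) stand as at the start, the bracket lies on the pan (138,252), the tub is empty, and the gripper is clear.

```bash
python3 -c "
from cell import arm; print(arm.sign_off())"
```

```text
the job is handed in; nothing more can be done
None
```

The job is done and handed in at about 56 s of robot time. All three tall prints stood together in the tub while the bracket was set on the scale's pan. Then I put the tube, bobbin and column back, in that order.

**Last checks (top camera):**

| Print | Distance from its target |
|---|---|
| column | about 1 mm from its start spot |
| bobbin | about 1 mm from its start spot |
| tube | about 1.6 mm from its start spot |
| bracket | about 2 mm from the pan's centre |

The final scene picture shows the three tall prints upright, the bracket flat on the pan, the tub empty and the gripper clear.

**What disagreed or failed:**
- **Finger length:** the wrist depth picture showed the fingertips ending about 30 mm short of the reported TCP. Because of this, my first grip on the bracket closed above its boss without moving it. I saw this from the opening reading, went lower and gripped it properly. The first grips on the tall prints were also higher up than I had planned, but nothing slipped or tilted.
- **Pressing force:** the highest force I read was about 13 N, when the bracket touched down on the pan.

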